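# Free the bayonet cap of a punch holder, thread hand unknown

## Robot

A 6-joint arm with a two-finger parallel gripper is mounted at the origin on the work surface. World frame = base frame: x ahead of the robot, y to its left, z up, the work surface at z = 0. Lengths are in m, angles in rad, forces in N, time in s.
With the tool pointing down it reaches from about 0.225 to 0.875 m from the base axis. Payload 3.4 kg.
Tool frame: the origin (TCP) lies between the finger pads; the fingertips stand 8 mm ahead of it and the grasp point (between the pads) lies 11 mm behind it; z points along the fingers, y is the line along which they close (so a half turn about z gives the same grasp; the last joint's range is limited). The gripper opens to 85 mm and grips with 20 to 120 N. Pads are 22 mm wide; open, the fingers measure 114 mm over their backs; the gripper's body (76 mm by 85 mm) begins 54 mm behind the grasp point. The pads swing forward as they close: fully open they stand 13 mm farther back than shut.
Start: joints at [1.119, 0.276, 1.505, -0, 1.361, -0.121], TCP at [0.187, 0.544, 0.239] pointing down, gripper open.
Joint ranges: [-2.89, 2.89], [-0.75, 2.08], [0.22, 2.7], [-1.18, 4.32], [0.11, 2.71], [-2.7, 2.7]. Speed limits (rad/s): [2.57, 2.57, 3.14, 3.14, 3.14, 3.14].

## Interface

Orientations are given as a unit quaternion [w, x, y, z].
In Python, from rig import manip, optics, finder gives the robot as it stands.
- The arm moves only by the tool servo_tool, never from a script. Its argument "increments" is a list of rows, each a list of 7 numbers: the shift along the tool's x, y, z in cm, then the turn, a rotation vector about the tool's x, y, z in degrees, then the closure, from -1 (fully open) to 1 (shut). In form: [[x, y, z, rx, ry, rz, gripper], ...]. A call has exactly 5 rows; each row shifts and turns the commanded pose from where the row before left it, along the tool's axes as they then stand; what a row does not reach is not made up. A row lasts 1/10 s, in which the tool goes at most 50 mm and 8.59 degrees, less where a joint would pass 70% of its speed; a pose out of reach is approached as far as the arm can. A call is refused whole if a number of a shift passes 5 or a number of a turn 8.59, either way. A call with a gripper value outside its range is refused whole. The fingers move at their own pace and stop on an object; "squeeze" is the grip in N (left out, the last holds). Time passes only in rows, so rows that do not move let the fingers close, or fill a call up. It gives the time, the measured TCP pose, the force, the opening and the grip force at its end, in the units of the state.
- manip.get_state(): the state, without advancing time (a new reading comes with each control period).
- optics.get_image(name): name is "side" or "top"; returns the picture (400x640x3 uint8, red, green, blue); there is no depth.
- optics.get_calibration(name): a dict with "fov_y" (degrees; the focal length in pixels is half the picture's height over the tangent of half this angle, whatever the lens; pixels are square), "cx", "cy" (the principal point, pixels), "world_to_cam" (4x4, takes a point from world to camera coordinates). Camera axes: x right, y down, z forward; pixel columns grow to the right and rows downward; lengths in m; the calibration is good to about 2 mm. A picture is of the moment at which its call begins. get_calibration takes no time and is no camera call.
- manip.sign_off(): hands the job in; it is judged then, once.
Trained networks look in the newest picture that a camera, given by its name, has taken for a name from the list of things; names that differ only in an ending like _2 or _b are one class to them, and where a whole thing is asked for, a point or a joint stands for the part that bears it (a point fixed in the world has none). Each returns a list of dicts, best first, with "p" (0 to 1); they miss things now and then, are a little off and sometimes report something else, mostly with a low value. They report only what shows in the picture. A call takes as long as a camera call. They do not tell look-alikes from the thing itself.
- finder.silhouettes(label, camera): "region" (400x640 bool, what is visible of it) and "box" ([centre column, centre row, width, height] in pixels, round what is visible of it).
- finder.tip_of(label, camera): "at" ([column, row] in pixels: a listed point, or the origin of a listed thing).
The state is a dict: "clock": time; "qpos": joint angles; "qd": joint speeds; "effort": joint torques, N m; "position": TCP position; "ee_rot": TCP orientation; "contact_force": force on the tool from outside, world axes, zero at the start; "moment": the same for the moment, N m; "width": finger opening in m; "gripper_force": force on a finger pad.
Only numpy, scipy, OpenCV 4.12 (cv2) and the standard library are available. Lean on these libraries where they do the work, as an engineer would, in place of code of your own. Each camera call takes 0.05 s, during which the arm holds its last target. There are 200 camera calls.

## Task

On the tool setting stand, swing the clamp lever round until it points at the upright index stud, and leave it there. Then take the steel cap off the punch holder: it is a quarter-turn bayonet cap and nobody noted whether it is left- or right-handed, so try both ways to feel which one gives, turn it that way, and never pull hard on it while it is locked. Lift it straight up about 100 mm and finish while still holding it there, level above its seat, leaving the loose tooling alone.

Things in the scene. Friction and masses are not known exactly. Their poses are not given: they have to be found in the camera images.
- stand: Grey steel tool setting stand bolted to the bench: plate 200 (x) by 290 (y) by 20 mm thick. Origin on the bench; the plate spans y -120..+170 and x -100..+100 mm in its frame. In its frame the holder axis is at (0, -65) and the lever pivot at (0, +55) mm. z up.
- cap: Bare steel bayonet cap on the holder: skirt 60 mm diameter, 36 mm high, and on top an upright tang to grip it by, 44 mm long (along the cap's x), 14 mm thick (along y), from 36 to 62 mm above the origin. Origin: centre of its underside, z up. Locked, it sits on the seat, origin 30 mm above the bench, its x along the stand's x within 2 degrees, with 2 mm play. 0.2 to 0.4 kg.
- tang_top (a point): Centre of the top of the cap's tang, 62 mm above the cap's origin. Lock: two pins in the cap lie under flights of the holder. One way the cap stops dead after 3 to 8 degrees; the other way it turns freely, without rising, springing or dragging, and lifts straight off anywhere from 45 to 130 degrees of turn. Which way is free changes from run to run and cannot be seen.
- holder_seat (a point): Centre of the holder's seat, on the holder axis, 30 mm above the bench, fixed to the stand. The holder's core under the cap rises 24 mm above it.
- clamp_lever (a joint): Angle of the clamp lever about its upright pivot, rad, growing counterclockwise seen from above, 0 to 1.9 between stops. At 0 it points 35 degrees counterclockwise of the stand's +x (0.611 rad); at 1.2 it points exactly at the index stud. It stays where it is left; friction 0.15 N m, so about 2 N at the knob.
- lever_knob (a point): Top centre of the lever's upright black round knob: 24 mm diameter, 44 mm high, top 89 mm above the bench, its grippable part the upper 34 mm (above the lever bar); 80 mm out from the pivot.
- lever_pivot (a point): Point on the lever's upright pivot axis, 52 mm above the bench.
- index_stud (a point): Top of the small upright steel index stud on the stand's plate, 9 mm diameter, 18 mm high (top 38 mm above the bench), 103 mm from the pivot; a white stroke on the plate runs from it towards the pivot.
- bushing: Loose dark steel bushing, 42 mm diameter, 40 mm high, beside the stand; bystander. Origin under its centre.
- die_disc: Loose steel die disc, 76 mm diameter with a boss, 28 mm high; bystander. Origin under its centre.
- jar: Loose clear jar with a blue lid, 52 mm diameter, 65 mm high; bystander. Origin under its centre.
Not all that is in view belongs to the job. What is shaped like the cap but green or turquoise is not meant.

How it is judged:
On the way, in this order (a step that is already met when the one before it is completed fails the run):
1. the clamp lever points at the index stud and rests, the cap still on its holder (value of joint clamp_lever between 1.08 and 1.32 rad and velocity of joint clamp_lever between -0.05 and 0.05 rad/s and z of cap in the frame of holder_seat below 0.006 m), for 0.3 s.
2. the cap is lifted off the holder in the fingers (z of cap in the frame of holder_seat above 0.04 m and contact force between cap and the fingers above 1 N), for 0.2 s.
At the end, for the whole second after the job is handed in: The lever points at the index stud (1.2 rad within 0.12); the cap is held still in the fingers 60 to 160 mm above its seat, within 40 mm of the holder axis, level within 0.2 rad, touching nothing of the stand (value of joint clamp_lever between 1.08 and 1.32 rad and z of cap in the frame of holder_seat between 0.06 and 0.16 m and horizontal distance between cap and holder_seat below 0.04 m and angle between cap's own z axis and vertical below 0.2 rad and linear speed of cap below 0.03 m/s and contact force between cap and the fingers above 1 N and contact force between cap and stand below 0.05 N); the arm keeps its last pose, push and grip.
It fails at once if the bushing is moved by more than 20 mm (distance of bushing from where it was at the start of the episode above 0.02 m).
It fails at once if the die disc is moved by more than 20 mm (distance of die_disc from where it was at the start of the episode above 0.02 m).
It fails at once if the jar is moved by more than 20 mm (distance of jar from where it was at the start of the episode above 0.02 m).
It fails at once if the locked cap is pulled hard: more than 60 N between cap and holder (contact force between cap and stand above 60 N).
It also fails if it takes over 64 s, if anything falls off the work surface, if the arm or the gripper's body presses on something with over 40 N, if the wrist force passes 120 N, or if a joint passes its speed limit or range.

## Working session

There is one attempt and no reset: what is moved stays moved. The work goes in short steps, Python scripts to look and compute and a tool call to move; the robot and the scene stay as the last step left them, time stands still between calls to the robot, and variables do not carry over. Pictures are saved under pics/ and viewed, at most 10 in all, crops included, and the job is handed in when it is done.

Besides the shell and the picture viewer there is one more tool, called after ">>>" as name(argument=value, ...), one argument or row to a line, values as JSON. servo_tool: Moves the arm, as the interface text tells. Its arguments: {"type":"object","properties":{"increments":{"type":"array","items":{"type":"array","items":{"type":"number"}}},"squeeze":{"type":"number"}},"required":["increments"]}

```bash
mkdir -p pics; cat > h.py <<'E'
import numpy as np, cv2
from rig import manip, optics, finder
def K(c):
    k=optics.get_calibration(c); f=200/np.tan(np.radians(k["fov_y"])/2)
    return f,k["cx"],k["cy"],np.array(k["world_to_cam"])
def ray(c,px):
    f,cx,cy,T=K(c); R=T[:3,:3]; d=R.T@np.array([(px[0]-cx)/f,(px[1]-cy)/f,1]); return -R.T@T[:3,3],d
def atz(c,px,z):
    o,d=ray(c,px); return o+d*(z-o[2])/d[2]
def proj(c,p):
    f,cx,cy,T=K(c); q=T[:3,:3]@np.array(p)+T[:3,3]; return np.array([f*q[0]/q[2]+cx,f*q[1]/q[2]+cy])
E
python3 - <<'E'
from h import *
ims=[]
for c in("side","top"):
    im=optics.get_image(c); cv2.imwrite(f"pics/{c}0.png",im[:,:,::-1])
    print(c,K(c)[:3],ray(c,(320,200)))
    for n,z in (("tang_top",.092),("lever_knob",.089),("lever_pivot",.052),("index_stud",.038),("holder_seat",.03),("cap",.03),("stand",0),("bushing",0),("die_disc",0),("jar",0)):
        print(n,[(round(r["p"],2),np.round(r["at"],1).tolist(),np.round(atz(c,r["at"],z)[:2],4).tolist()) for r in finder.tip_of(n,c)[:4]])
print(manip.get_state())
E
```

```text
side (np.float64(435.72994802513966), 322.730104174412, 200.79904230206702) (array([ 0.14556169, -0.56162917,  0.68314586]), array([ 0.46041052,  0.59265952, -0.6609232 ]))
tang_top [(0.97, [260.1, 275.2], [0.3562, -0.1209]), (0.86, [451.2, 247.9], [0.6625, -0.2848]), (0.82, [346.0, 341.6], [0.3891, -0.3084]), (0.75, [355.6, 232.1], [0.5531, -0.1459])]
lever_knob [(0.9, [306.1, 181.6], [0.5732, 0.0374])]
lever_pivot [(0.63, [306.8, 215.7], [0.5326, -0.0176])]
index_stud [(0.77, [271.0, 205.6], [0.4989, 0.0698])]
holder_seat [(0.79, [351.1, 254.3], [0.5479, -0.1428]), (0.37, [271.4, 208.2], [0.4992, 0.0698])]
cap [(0.86, [260.1, 294.9], [0.3538, -0.1132]), (0.83, [289.6, 333.9], [0.3498, -0.2119]), (0.8, [355.0, 249.3], [0.5628, -0.1377]), (0.76, [443.3, 266.0], [0.6673, -0.2766])]
stand [(0.92, [329.8, 247.4], [0.544, -0.081])]
bushing [(0.92, [403.3, 219.6], [0.7268, -0.119])]
die_disc [(0.95, [398.2, 311.2], [0.5424, -0.282])]
jar [(0.78, [350.6, 183.7], [0.7184, 0.0516])]
top (np.float64(368.03855063604976), 321.3750126000045, 206.63098946394152) (array([ 0.47535468, -0.04256052, 
[... 1029 characters left out ...]
[0.5506, -0.0723])]
{'clock': 1.1, 'qpos': array([ 1.11901306e+00,  2.75930355e-01,  1.50488148e+00, -1.55288910e-05,
        1.36067779e+00, -1.21002603e-01]), 'qd': array([ 0.00024365, -0.00166464,  0.00083398, -0.00094024,  0.00062382,
       -0.00022025]), 'effort': array([ 6.16095531e-04, -4.16663611e+01, -2.46102083e+01, -3.86660713e-04,
        2.77448635e-04,  2.14511152e-05]), 'position': array([0.18678372, 0.5438715 , 0.23931808]), 'ee_rot': array([2.18364712e-05, 1.64635750e-01, 9.86354433e-01, 4.72693091e-05]), 'contact_force': array([0.73904487, 0.83991056, 0.80564394]), 'moment': array([-0.08776174,  0.02913864, -0.00974607]), 'gripper_force': 0.0, 'width': 0.08542168039000934}
```

View pics/top0.png

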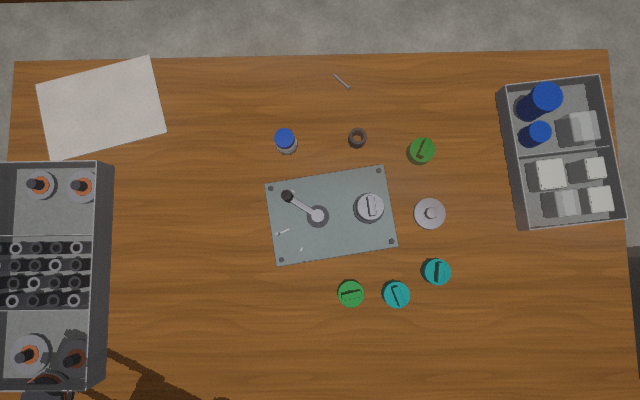

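View pics/side0.png

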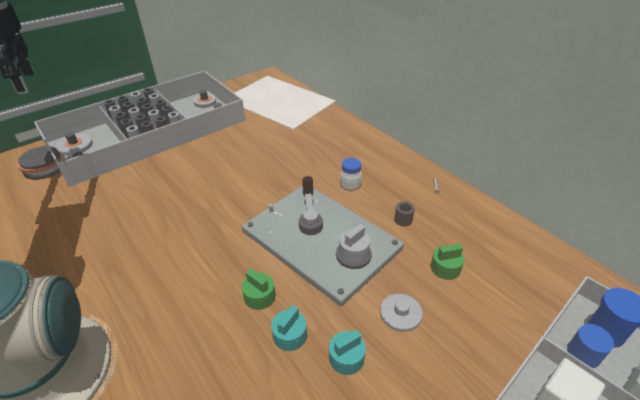

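Cap look-alikes (top view): green (351,293), green (422,150), turquoise (396,294) and (437,271). The die disc at (430,213) is also grey, but it has a boss and no tang. My choice is the grey cap on the stand at (370,207). The knob is at (287,197), the pivot at (317,216), the stud near (278,234) and its stroke at (283,232).

```bash
python3 - <<'E'
from h import *
from scipy.optimize import least_squares
im=optics.get_image("top"); cv2.imwrite("pics/crop.png",cv2.resize(im[155:275,255:410],None,fx=5,fy=5,interpolation=cv2.INTER_CUBIC)[:,:,::-1])
optics.get_image("side")
# plate fit
for c in("top","side"):
    s=finder.silhouettes("stand",c)[0]; m=s["region"].astype(np.uint8)
    cs=max(cv2.findContours(m,0,2)[0],key=cv2.contourArea)
    w=np.array([atz(c,p[0],.02)[:2] for p in cs],np.float32)
    r=cv2.minAreaRect(w*1000); print(c,s["p"],s["box"],r)
# joint fit of stand pose + lever angle + cap from point detections in both cameras
obs=[]
for c in("top","side"):
    for n in("lever_knob","lever_pivot","index_stud","holder_seat","tang_top"):
        rs=finder.tip_of(n,c)
        exp=dict(lever_knob=(.5755,.0435,.089),lever_pivot=(.533,-.02,.052),index_stud=(.498,.068,.038),holder_seat=(.5525,-.142,.03),tang_top=(.5525,-.142,.092))[n]
        e=proj(c,exp); rs=[r for r in rs if np.hypot(*(np.array(r["at"])-e))<15]
        if rs: obs.append((c,n,np.array(rs[0]["at"])))
        else: print("miss",c,n)
def pts(v):
    x,y,a,q=v; R=lambda t:np.array([np.cos(t),np.sin(t)])
    O=np.array([x,y]); ey=R(a+np.pi/2); P=O+.055*ey; H=O-.065*ey
    k=a+.611+q
    return dict(lever_knob=[*(P+.08*R(k)),.089],lever_pivot=[*P,.052],index_stud=[*(P+.103*R(a+1.811)),.038],holder_seat=[*H,.03],tang_top=[*H,.092])
f=lambda v:np.concatenate([o[2]-proj(o[0],pts(v)[o[1]]) for o in obs])
s=least_squares(f,[.545,-.08,.16,.2],loss="soft_l1"); print(s.x); print({k:np.round(v,4).tolist() for k,v in pts(s.x).items()})
for o in obs: print(o[0],o[1],np.round(o[2],1),np.round(o[2]-proj(o[0],pts(s.x)[o[1]]),1))
E
```

```text
top 0.73 [331.4, 213.4, 134.7, 102.9] ((543.48681640625, -52.079986572265625), (198.61061096191406, 289.20721435546875), 8.625066757202148)
side 0.65 [322.9, 241.9, 164.0, 131.7] ((549.0922241210938, -45.07530212402344), (236.21414184570312, 316.3713684082031), 8.721243858337402)
miss side holder_seat
[ 0.54707292 -0.07495688  0.18069288  0.24554473]
{'lever_knob': [0.5779, 0.048, 0.089], 'lever_pivot': [0.5372, -0.0209, 0.052], 'index_stud': [0.4951, 0.0732, 0.038], 'holder_seat': [0.5588, -0.1389, 0.03], 'tang_top': [0.5588, -0.1389, 0.092]}
top lever_knob [284.5 195.1] [ 0.1 -1.5]
top lever_pivot [316.6 217.5] [-0.1  1.5]
top index_stud [278.6 234.9] [ 2.4 -0.5]
top holder_seat [366.  210.5] [-1.6  3.8]
top tang_top [368.9 201.8] [-1.8 -2. ]
side lever_knob [303.9 179.3] [-1.   0.9]
side lever_pivot [309.2 216. ] [-0.3  0.4]
side index_stud [268.8 204. ] [ 0.1 -1.5]
side tang_top [357.8 230.7] [2.5 2. ]
```

View pics/crop.png

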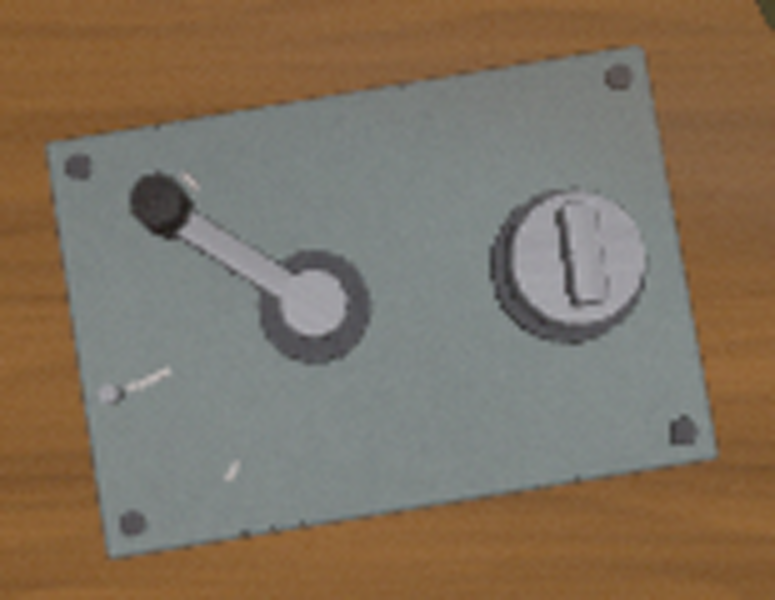

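The crop shows the grey tang on the holder at about (373,206) with no look-alike nearby. The stud and its stroke are at (277,234). The stroke at (301,249) has no stud, so it's a decoy.

```bash
cat >> h.py <<'E'
def yaw():
    w,x,y,z=manip.get_state()["ee_rot"]; return np.degrees(np.arctan2(1-2*(x*x+z*z),2*(x*y-w*z)))  # direction of tool y
def plan(wps,g,p=None,a=None):
    """wps: list of (x,y,z,yaw_deg,rows)"""
    st=manip.get_state(); p=st["position"] if p is None else np.array(p); a=yaw() if a is None else a
    for x,y,z,A,n in wps:
        q=np.array([x,y,z]); d=(q-p)/n; da=(A-a)/n
        for i in range(n):
            t=np.radians(a+da*i); ty=np.array([np.cos(t),np.sin(t),0]); tx=np.array([-np.sin(t),np.cos(t),0])
            print([round(100*d@tx,2),round(100*d@ty,2),round(-100*d[2],2),0,0,round(-da,2),g])
        p,a=q,A
E
python3 - <<'E'
from h import *
print(yaw(),np.round(manip.get_state()["position"],4)); plan([(.580,.046,.20,-30,20)],-1)
E
```

```text
71.04910824243458 [0.1868 0.5438 0.2393]
[np.float64(-2.67), np.float64(-1.72), np.float64(0.2), 0, 0, np.float64(5.05), -1]
[np.float64(-2.81), np.float64(-1.47), np.float64(0.2), 0, 0, np.float64(5.05), -1]
[np.float64(-2.93), np.float64(-1.22), np.float64(0.2), 0, 0, np.float64(5.05), -1]
[np.float64(-3.02), np.float64(-0.96), np.float64(0.2), 0, 0, np.float64(5.05), -1]
[np.float64(-3.1), np.float64(-0.69), np.float64(0.2), 0, 0, np.float64(5.05), -1]
[np.float64(-3.15), np.float64(-0.41), np.float64(0.2), 0, 0, np.float64(5.05), -1]
[np.float64(-3.17), np.float64(-0.13), np.float64(0.2), 0, 0, np.float64(5.05), -1]
[np.float64(-3.17), np.float64(0.15), np.float64(0.2), 0, 0, np.float64(5.05), -1]
[np.float64(-3.14), np.float64(0.42), np.float64(0.2), 0, 0, np.float64(5.05), -1]
[np.float64(-3.09), np.float64(0.7), np.float64(0.2), 0, 0, np.float64(5.05), -1]
[np.float64(-3.02), np.float64(0.97), np.float64(0.2), 0, 0, np.float64(5.05), -1]
[np.float64(-2.92), np.float64(1.23), np.float64(0.2), 0, 0, np.float64(5.05), -1]
[np.float64(-2.8), np.float64(1.48), np.float64(0.2), 0, 0, np.float64(5.05), -1]
[np.float64(-2.66), np.float64(1.72), np.float64(0.2), 0, 0, np.float64(5.05), -1]
[np.float64(-2.5), np.float64(1.95), np.float64(0.2), 0, 0, np.float64(5.05), -1]
[np.float64(-2.32), np.float64(2.17), np.float64(0.2), 0, 0, np.float64(5.05), -1]
[np.float64(-2.12), np.float64(2.36), np.float64(0.2), 0, 0, np.float64(5.05), -1]
[np.float64(-1.9), np.float64(2.54), np.float64(0.2), 0, 0, np.float64(5.05), -1]
[np.float64(-1.67), np.float64(2.7), np.float64(0.2), 0, 0, np.float64(5.05), -1]
[np.float64(-1.43), np.float64(2.83), np.float64(0.2), 0, 0, np.float64(5.05), -1]
```

>>> servo_tool(
  increments=[
    [-2.7,-1.7,0.2,0,0,5,-1],
    [-2.8,-1.5,0.2,0,0,5,-1],
    [-2.9,-1.2,0.2,0,0,5,-1],
    [-3,-1,0.2,0,0,5,-1],
    [-3.1,-0.7,0.2,0,0,5,-1],
  ],
)

```text
clock: 2.3
position: [0.2854, 0.4184, 0.2293]
ee_rot: [0.0, 0.376, 0.927, 0.0]
contact_force: [1.0, 0.8, 0.3]
width: 0.085
gripper_force: 0.0
```

>>> servo_tool(
  increments=[
    [-3.15,-0.4,0.2,0,0,5,-1],
    [-3.2,-0.1,0.2,0,0,5,-1],
    [-3.2,0.15,0.2,0,0,5,-1],
    [-3.1,0.4,0.2,0,0,5,-1],
    [-3.1,0.7,0.2,0,0,5,-1],
  ],
)

```text
clock: 2.8
position: [0.3851, 0.2946, 0.2194]
ee_rot: [0.0, 0.568, 0.823, 0.0]
contact_force: [0.6, 0.6, -0.1]
width: 0.0855
gripper_force: 0.0
```

>>> servo_tool(
  increments=[
    [-3,1,0.2,0,0,5,-1],
    [-2.9,1.2,0.2,0,0,5,-1],
    [-2.8,1.5,0.2,0,0,5,-1],
    [-2.7,1.7,0.2,0,0,5,-1],
    [-2.5,1.95,0.2,0,0,5,-1],
  ],
)

```text
clock: 3.3
position: [0.4846, 0.1712, 0.2094]
ee_rot: [0.0, 0.732, 0.681, 0.0]
contact_force: [-0.6, 0.4, -0.4]
width: 0.0855
gripper_force: 0.0
```

>>> servo_tool(
  increments=[
    [-2.3,2.2,0.2,0,0,5,-1],
    [-2.1,2.4,0.2,0,0,5,-1],
    [-1.9,2.5,0.2,0,0,5,-1],
    [-1.7,2.7,0.2,0,0,5,-1],
    [-1.4,2.8,0.2,0,0,5,-1],
  ],
)

```text
clock: 3.8
position: [0.585, 0.0487, 0.1993]
ee_rot: [-0.0, 0.862, 0.506, 0.0]
contact_force: [-0.2, -0.5, -0.1]
width: 0.0857
gripper_force: 0.0
```

```bash
python3 - <<'E'
from h import *
print(yaw()); plan([(.580,.0465,.069,-30,5)],-1)
E
```

```text
-29.172928405821818
[np.float64(-0.09), np.float64(-0.07), np.float64(2.61), 0, 0, np.float64(0.17), -1]
[np.float64(-0.09), np.float64(-0.07), np.float64(2.61), 0, 0, np.float64(0.17), -1]
[np.float64(-0.09), np.float64(-0.06), np.float64(2.61), 0, 0, np.float64(0.17), -1]
[np.float64(-0.09), np.float64(-0.06), np.float64(2.61), 0, 0, np.float64(0.17), -1]
[np.float64(-0.09), np.float64(-0.06), np.float64(2.61), 0, 0, np.float64(0.17), -1]
```

>>> servo_tool(
  increments=[
    [-0.1,-0.1,2.6,0,0,0.2,-1],
    [-0.1,-0.1,2.6,0,0,0.2,-1],
    [-0.1,-0.05,2.6,0,0,0.2,-1],
    [-0.1,-0.05,2.6,0,0,0.2,-1],
    [-0.05,0,2.6,0,0,0,-1],
  ],
)

```text
clock: 4.3
position: [0.5794, 0.0473, 0.0684]
ee_rot: [0.0, 0.865, 0.502, 0.0]
contact_force: [0.1, -1.0, 0.1]
width: 0.085
gripper_force: 0.0
```

>>> servo_tool(
  increments=[
    [0,0,0,0,0,0,1],
    [0,0,0,0,0,0,1],
    [0,0,0,0,0,0,1],
    [0,0,0,0,0,0,1],
    [0,0,0,0,0,0,1],
  ],
  squeeze=25,
)

```text
clock: 4.8
position: [0.5809, 0.0475, 0.0711]
ee_rot: [0.001, 0.865, 0.502, 0.002]
contact_force: [0.2, 0.2, 3.0]
width: 0.023
gripper_force: 26.3
```

>>> servo_tool(
  increments=[
    [0,0,0,0,0,0,1],
    [0,0,0,0,0,0,1],
    [0,0,0,0,0,0,1],
    [0,0,0,0,0,0,1],
    [0,0,0,0,0,0,1],
  ],
)

```text
clock: 5.3
position: [0.5809, 0.0474, 0.071]
ee_rot: [0.001, 0.865, 0.502, 0.002]
contact_force: [0.8, -0.3, 5.6]
width: 0.0234
gripper_force: 26.4
```

```bash
python3 - <<'E'
from h import *
st=manip.get_state(); print(st["position"],yaw(),st["width"],st["contact_force"])
P=np.array([.5389,-.0224]); d=st["position"][:2]-P; a=np.degrees(np.arctan2(d[1],d[0])); print(a,np.hypot(*d))
E=np.degrees(.151+1.811); N=20; y0=yaw()
w=[]
for i in range(1,N+1):
    t=a+(E-a)*i/N; r=np.hypot(*d); w.append((P[0]+r*np.cos(np.radians(t)),P[1]+r*np.sin(np.radians(t)),st["position"][2],y0+(t-a),1))
plan(w,1)
cv2.imwrite("pics/g.png",cv2.resize(optics.get_image("side")[130:290,200:440],None,fx=3,fy=3)[:,:,::-1])
E
```

```text
[0.58094532 0.04744668 0.07100102] -29.74794561912087 0.02341745193520564 [ 0.77636684 -0.34787307  5.58583517]
58.95349589951753 0.08152525476277508
[np.float64(-0.0), np.float64(-0.38), np.float64(-0.0), 0, 0, np.float64(-2.67), 1]
[np.float64(-0.0), np.float64(-0.38), np.float64(-0.0), 0, 0, np.float64(-2.67), 1]
[np.float64(-0.0), np.float64(-0.38), np.float64(-0.0), 0, 0, np.float64(-2.67), 1]
[np.float64(-0.0), np.float64(-0.38), np.float64(-0.0), 0, 0, np.float64(-2.67), 1]
[np.float64(-0.0), np.float64(-0.38), np.float64(-0.0), 0, 0, np.float64(-2.67), 1]
[np.float64(-0.0), np.float64(-0.38), np.float64(-0.0), 0, 0, np.float64(-2.67), 1]
[np.float64(-0.0), np.float64(-0.38), np.float64(-0.0), 0, 0, np.float64(-2.67), 1]
[np.float64(-0.0), np.float64(-0.38), np.float64(-0.0), 0, 0, np.float64(-2.67), 1]
[np.float64(-0.0), np.float64(-0.38), np.float64(-0.0), 0, 0, np.float64(-2.67), 1]
[np.float64(-0.0), np.float64(-0.38), np.float64(-0.0), 0, 0, np.float64(-2.67), 1]
[np.float64(-0.0), np.float64(-0.38), np.float64(-0.0), 0, 0, np.float64(-2.67), 1]
[np.float64(-0.0), np.float64(-0.38), np.float64(-0.0), 0, 0, np.float64(-2.67), 1]
[np.float64(-0.0), np.float64(-0.38), np.float64(-0.0), 0, 0, np.float64(-2.67), 1]
[np.float64(-0.0), np.float64(-0.38), np.float64(-0.0), 0, 0, np.float64(-2.67), 1]
[np.float64(-0.0), np.float64(-0.38), np.float64(-0.0), 0, 0, np.float64(-2.67), 1]
[np.float64(-0.0), np.float64(-0.38), np.float64(-0.0), 0, 0, np.float64(-2.67), 1]
[np.float64(-0.0), np.float64(-0.38), np.float64(-0.0), 0, 0, np.float64(-2.67), 1]
[np.float64(-0.0), np.float64(-0.38), np.float64(-0.0), 0, 0, np.float64(-2.67), 1]
[np.float64(-0.0), np.float64(-0.38), np.float64(-0.0), 0, 0, np.float64(-2.67), 1]
[np.float64(-0.0), np.float64(-0.38), np.float64(-0.0), 0, 0, np.float64(-2.67), 1]
```

View pics/g.png

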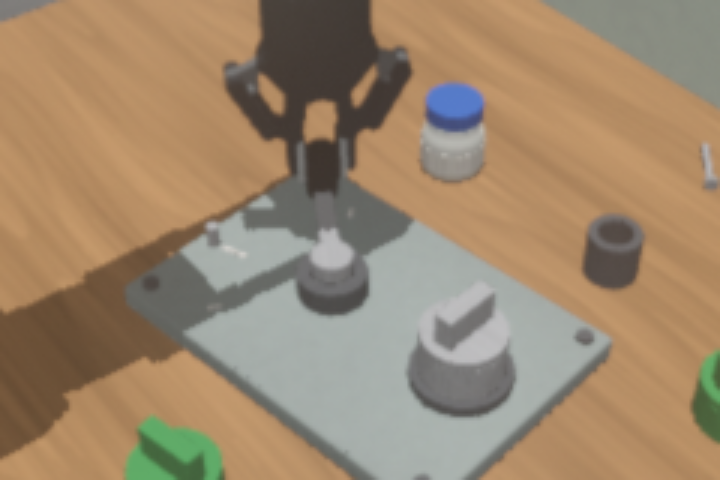

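The fingers hold the knob at about (320,165) in the crop, with nothing else touched.

>>> servo_tool(
  increments=[
    [0,0,-0.2,0,0,0,1],
    [-0.01,-0.38,0,0,0,-2.7,1],
    [-0.01,-0.38,0,0,0,-2.7,1],
    [-0.01,-0.38,0,0,0,-2.7,1],
    [-0.01,-0.38,0,0,0,-2.7,1],
  ],
)

```text
clock: 5.85
position: [0.567, 0.0543, 0.0712]
ee_rot: [0.001, 0.813, 0.582, 0.002]
contact_force: [4.4, 1.4, -3.6]
width: 0.0229
gripper_force: 26.0
```

>>> servo_tool(
  increments=[
    [-0.01,-0.38,0,0,0,-2.7,1],
    [-0.01,-0.38,0,0,0,-2.7,1],
    [-0.01,-0.38,0,0,0,-2.7,1],
    [-0.01,-0.38,0,0,0,-2.7,1],
    [-0.01,-0.38,0,0,0,-2.7,1],
  ],
)

```text
clock: 6.35
position: [0.5485, 0.0589, 0.0712]
ee_rot: [0.0, 0.739, 0.673, 0.002]
contact_force: [4.6, 4.1, -3.9]
width: 0.0228
gripper_force: 26.0
```

>>> servo_tool(
  increments=[
    [-0.01,-0.38,0,0,0,-2.7,1],
    [-0.01,-0.38,0,0,0,-2.7,1],
    [-0.01,-0.38,0,0,0,-2.7,1],
    [-0.01,-0.38,0,0,0,-2.7,1],
    [-0.01,-0.38,0,0,0,-2.7,1],
  ],
)

```text
clock: 6.85
position: [0.5294, 0.0591, 0.0712]
ee_rot: [0.0, 0.655, 0.755, 0.002]
contact_force: [4.7, 5.1, -4.4]
width: 0.0232
gripper_force: 26.0
```

```bash
python3 - <<'E'
from h import *
st=manip.get_state(); print(st["position"],yaw(),st["width"],st["contact_force"])
P=np.array([.5389,-.0224]); d=st["position"][:2]-P; print(np.degrees(np.arctan2(d[1],d[0])),np.hypot(*d),"goal 112.4")
E
```

```text
[0.52937911 0.0590884  0.07118923] 8.113010992879849 0.02324163249658975 [ 4.71460117  5.13086726 -4.39649336]
96.66407140560833 0.08204270793383264 goal 112.4
```

>>> servo_tool(
  increments=[
    [-0.01,-0.38,0,0,0,-2.7,1],
    [-0.01,-0.38,0,0,0,-2.7,1],
    [-0.01,-0.38,0,0,0,-2.7,1],
    [-0.01,-0.38,0,0,0,-2.7,1],
    [-0.01,-0.38,0,0,0,-2.7,1],
  ],
)

```text
clock: 7.35
position: [0.5106, 0.0547, 0.0712]
ee_rot: [-0.0, 0.562, 0.827, 0.002]
contact_force: [4.2, 8.0, -3.3]
width: 0.023
gripper_force: 26.1
```

>>> servo_tool(
  increments=[
    [-0.01,-0.38,0,0,0,-2.5,1],
    [0,0,0,0,0,0,1],
    [0,0,0,0,0,0,1],
    [0,0,0,0,0,0,1],
    [0,0,0,0,0,0,1],
  ],
)

```text
clock: 7.85
position: [0.5064, 0.0528, 0.0712]
ee_rot: [-0.001, 0.545, 0.839, 0.002]
contact_force: [1.6, 6.5, -2.4]
width: 0.0229
gripper_force: 26.2
```

```bash
python3 - <<'E'
from h import *
st=manip.get_state(); print(st["position"],yaw(),st["width"],st["contact_force"])
P=np.array([.5389,-.0224]); d=st["position"][:2]-P; print(np.degrees(np.arctan2(d[1],d[0])),np.hypot(*d),"goal 112.4")
A=np.array([(.5809,.0474),(.567,.0543),(.5485,.0589),(.5294,.0591),st["position"][:2]])
from scipy.optimize import least_squares
s=least_squares(lambda v:np.hypot(*(A-v).T)-.08,P); print("pivot fit",s.x,s.fun); d=A[-1]-s.x; print(np.degrees(np.arctan2(d[1],d[0])))
E
```

```text
[0.50640016 0.05276626 0.07115006] 24.005524372275257 0.022949060156680707 [ 1.64960641  6.47178735 -2.35614784]
113.38234010776029 0.08189143513858088 goal 112.4
pivot fit [ 0.53852874 -0.02045255] [-4.42358702e-06 -9.02260961e-06 -2.34198761e-05  7.46046667e-05
 -4.22552992e-05]
113.69197729897326
```

>>> servo_tool(
  increments=[
    [0,0,0,0,0,0,-1],
    [0,0,0,0,0,0,-1],
    [0,0,0,0,0,0,-1],
    [0,0,0,0,0,0,-1],
    [0,0,0,0,0,0,-1],
  ],
)

```text
clock: 8.35
position: [0.5062, 0.0506, 0.0713]
ee_rot: [-0.0, 0.544, 0.839, -0.0]
contact_force: [0.7, -0.1, 0.8]
width: 0.0857
gripper_force: 0.0
```

>>> servo_tool(
  increments=[
    [0,0,-2,0,0,0,-1],
    [0,0,-3,0,0,0,-1],
    [0,0,-3,0,0,0,-1],
    [0,0,-3,0,0,0,-1],
    [0,0,-2,0,0,0,-1],
  ],
)

```text
clock: 8.85
position: [0.5069, 0.0506, 0.2036]
ee_rot: [0.001, 0.544, 0.839, 0.001]
contact_force: [-0.1, -0.1, -0.5]
width: 0.0855
gripper_force: 0.0
```

```bash
python3 - <<'E'
from h import *
print(yaw(),manip.get_state()["position"]); plan([(.5565,-.139,.18,-81.4,15)],-1)
E
```

```text
24.040029575205644 [0.50688499 0.05064806 0.20355524]
[np.float64(-1.29), np.float64(-0.21), np.float64(0.16), 0, 0, np.float64(7.03), -1]
[np.float64(-1.31), np.float64(-0.05), np.float64(0.16), 0, 0, np.float64(7.03), -1]
[np.float64(-1.3), np.float64(0.11), np.float64(0.16), 0, 0, np.float64(7.03), -1]
[np.float64(-1.28), np.float64(0.27), np.float64(0.16), 0, 0, np.float64(7.03), -1]
[np.float64(-1.24), np.float64(0.42), np.float64(0.16), 0, 0, np.float64(7.03), -1]
[np.float64(-1.18), np.float64(0.57), np.float64(0.16), 0, 0, np.float64(7.03), -1]
[np.float64(-1.1), np.float64(0.71), np.float64(0.16), 0, 0, np.float64(7.03), -1]
[np.float64(-1.0), np.float64(0.84), np.float64(0.16), 0, 0, np.float64(7.03), -1]
[np.float64(-0.89), np.float64(0.95), np.float64(0.16), 0, 0, np.float64(7.03), -1]
[np.float64(-0.77), np.float64(1.06), np.float64(0.16), 0, 0, np.float64(7.03), -1]
[np.float64(-0.64), np.float64(1.14), np.float64(0.16), 0, 0, np.float64(7.03), -1]
[np.float64(-0.49), np.float64(1.21), np.float64(0.16), 0, 0, np.float64(7.03), -1]
[np.float64(-0.34), np.float64(1.26), np.float64(0.16), 0, 0, np.float64(7.03), -1]
[np.float64(-0.18), np.float64(1.29), np.float64(0.16), 0, 0, np.float64(7.03), -1]
[np.float64(-0.02), np.float64(1.31), np.float64(0.16), 0, 0, np.float64(7.03), -1]
```

>>> servo_tool(
  increments=[
    [-1.3,-0.2,0.1,0,0,7,-1],
    [-1.3,-0.05,0.1,0,0,7,-1],
    [-1.3,0.1,0.2,0,0,7,-1],
    [-1.3,0.3,0.2,0,0,7,-1],
    [-1.2,0.4,0.2,0,0,7,-1],
  ],
)

```text
clock: 9.35
position: [0.5231, -0.0128, 0.1932]
ee_rot: [0.0, 0.773, 0.634, -0.0]
contact_force: [-0.1, -0.3, -0.1]
width: 0.0854
gripper_force: 0.0
```

>>> servo_tool(
  increments=[
    [-1.2,0.6,0.1,0,0,7,-1],
    [-1.1,0.7,0.1,0,0,7,-1],
    [-1,0.8,0.2,0,0,7,-1],
    [-0.9,1,0.2,0,0,7,-1],
    [-0.8,1.1,0.2,0,0,7,-1],
  ],
)

```text
clock: 9.85
position: [0.5402, -0.0768, 0.1852]
ee_rot: [-0.0, 0.928, 0.373, -0.0]
contact_force: [0.6, 1.2, -0.2]
width: 0.0849
gripper_force: 0.0
```

>>> servo_tool(
  increments=[
    [-0.6,1.1,0.2,0,0,7,-1],
    [-0.5,1.2,0.2,0,0,7,-1],
    [-0.3,1.3,0.2,0,0,7,-1],
    [-0.2,1.3,0.2,0,0,7,-1],
    [0,1.3,0.2,0,0,7,-1],
  ],
)

```text
clock: 10.35
position: [0.5575, -0.1395, 0.1751]
ee_rot: [-0.0, 0.997, 0.076, -0.0]
contact_force: [-0.3, 0.4, -0.0]
width: 0.0856
gripper_force: 0.0
```

```bash
python3 - <<'E'
from h import *
im=optics.get_image("side"); cv2.imwrite("pics/g2.png",cv2.resize(im[130:290,200:440],None,fx=3,fy=3)[:,:,::-1])
for n,z in(("tang_top",.092),("lever_knob",.089),("index_stud",.038)):
    print(n,[(round(r["p"],2),np.round(r["at"],1).tolist(),np.round(atz("side",r["at"],z)[:2],4).tolist()) for r in finder.tip_of(n,"side")[:4]])
print(proj("side",(.5565,-.139,.092)),yaw(),manip.get_state()["position"]); plan([(.5565,-.139,.077,-81.4,5)],-1)
E
```

```text
tang_top [(0.83, [257.7, 277.0], [0.3509, -0.1216]), (0.65, [349.7, 341.0], [0.3941, -0.3111]), (0.59, [453.4, 250.1], [0.6613, -0.2907]), (0.59, [285.5, 316.0], [0.3437, -0.2151])]
lever_knob [(0.71, [275.6, 194.1], [0.4983, 0.044])]
index_stud [(0.71, [270.1, 205.2], [0.498, 0.0721])]
[354.4923644  229.27536987] -80.85046554773102 [ 0.55729658 -0.13869022  0.17509672]
[np.float64(-0.02), np.float64(0.0), np.float64(1.96), 0, 0, np.float64(0.11), -1]
[np.float64(-0.02), np.float64(0.0), np.float64(1.96), 0, 0, np.float64(0.11), -1]
[np.float64(-0.02), np.float64(0.0), np.float64(1.96), 0, 0, np.float64(0.11), -1]
[np.float64(-0.02), np.float64(0.0), np.float64(1.96), 0, 0, np.float64(0.11), -1]
[np.float64(-0.02), np.float64(0.0), np.float64(1.96), 0, 0, np.float64(0.11), -1]
```

View pics/g2.png

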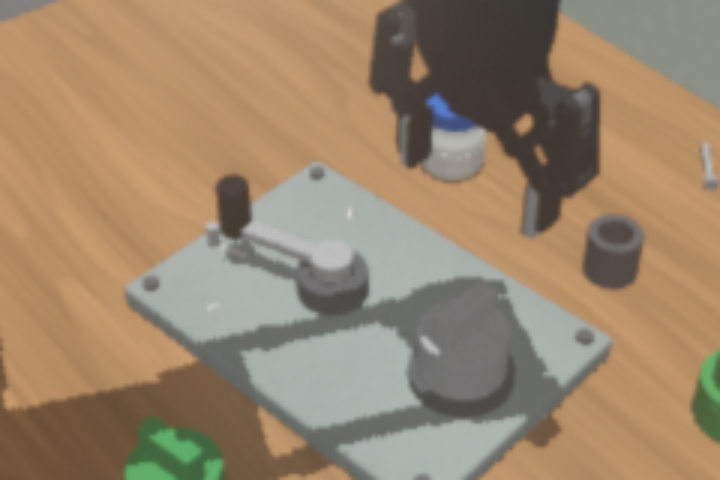

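The lever bar runs from the pivot (335,260) through the knob (235,205) towards the stud at (213,235), so that step looks done. The cap is untouched under the open gripper.

>>> servo_tool(
  increments=[
    [-0.02,0,2,0,0,0.1,-1],
    [-0.02,0,2,0,0,0.1,-1],
    [-0.02,0,2,0,0,0.1,-1],
    [-0.02,0,2,0,0,0.1,-1],
    [-0.02,0,1.5,0,0,0.1,-1],
  ],
)

```text
clock: 11.05
position: [0.5559, -0.1379, 0.0793]
ee_rot: [-0.001, 0.997, 0.076, -0.001]
contact_force: [-0.6, 0.1, -0.4]
width: 0.0853
gripper_force: 0.0
```

>>> servo_tool(
  increments=[
    [0,0,0,0,0,0,0.4],
    [0,0,0,0,0,0,0.5],
    [0,0,0,0,0,0,0.55],
    [0,0,0,0,0,0,0.6],
    [0,0,0,0,0,0,0.6],
  ],
  squeeze=20,
)

```text
clock: 11.55
position: [0.5571, -0.1391, 0.0811]
ee_rot: [0.0, 0.997, 0.075, 0.001]
contact_force: [-0.7, 1.2, -0.2]
width: 0.017
gripper_force: 0.0
```

>>> servo_tool(
  increments=[
    [0,0,0,0,0,0,0.65],
    [0,0,0,0,0,0,0.7],
    [0,0,0,0,0,0,0.8],
    [0,0,0,0,0,0,1],
    [0,0,0,0,0,0,1],
  ],
)

```text
clock: 12.05
position: [0.557, -0.1393, 0.0809]
ee_rot: [0.0, 0.997, 0.075, 0.0]
contact_force: [-0.9, -0.4, 4.6]
width: 0.0139
gripper_force: 20.1
```

>>> servo_tool(
  increments=[
    [0,0,0,0,0,1,1],
    [0,0,0,0,0,1,1],
    [0,0,0,0,0,1,1],
    [0,0,0,0,0,1,1],
    [0,0,0,0,0,0,1],
  ],
)

```text
clock: 12.55
position: [0.5571, -0.1392, 0.0809]
ee_rot: [0.0, 0.999, 0.04, 0.001]
contact_force: [0.0, -0.0, 4.1]
width: 0.0136
gripper_force: 19.7
```

```bash
cat > s.py <<'E'
from h import *
s=manip.get_state(); print(round(yaw(),2),np.round(s["position"],4),"F",np.round(s["contact_force"],1),"M",np.round(s["moment"],3),"tau6",round(s["effort"][5],3),s["qpos"][5])
E
python3 s.py
```

```text
-85.45 [ 0.5571 -0.1392  0.0809] F [ 0.  -0.   4.1] M [-0.03  -0.016  0.07 ] tau6 0.113 1.1253275473990816
```

>>> servo_tool(
  increments=[
    [0,0,0,0,0,1,1],
    [0,0,0,0,0,1,1],
    [0,0,0,0,0,0,1],
    [0,0,0,0,0,0,1],
    [0,0,0,0,0,0,1],
  ],
)

```text
clock: 13.05
position: [0.5572, -0.1394, 0.0809]
ee_rot: [0.0, 1.0, 0.023, 0.001]
contact_force: [-0.6, -0.9, 4.7]
width: 0.0135
gripper_force: 19.6
```

```bash
python3 s.py
```

```text
-87.41 [ 0.5572 -0.1394  0.0809] F [-0.6 -0.9  4.7] M [-0.129 -0.024  0.131] tau6 0.159 1.1597757884326347
```

>>> servo_tool(
  increments=[
    [0,0,0,0,0,1,1],
    [0,0,0,0,0,1,1],
    [0,0,0,0,0,0,1],
    [0,0,0,0,0,0,1],
    [0,0,0,0,0,0,1],
  ],
)

```text
clock: 13.55
position: [0.5572, -0.1395, 0.0809]
ee_rot: [0.001, 1.0, 0.006, 0.001]
contact_force: [-0.5, -1.4, 4.7]
width: 0.0134
gripper_force: 23.3
```

```bash
python3 s.py
```

```text
-89.35 [ 0.5572 -0.1395  0.0809] F [-0.5 -1.4  4.7] M [-0.146  0.02   0.564] tau6 0.518 1.193985045066267
```

The moment jumped at about 7° clockwise, which looks like the dead stop. Next I try counterclockwise.

>>> servo_tool(
  increments=[
    [0,0,0,0,0,-2,1],
    [0,0,0,0,0,-2,1],
    [0,0,0,0,0,-2,1],
    [0,0,0,0,0,-2,1],
    [0,0,0,0,0,-2,1],
  ],
)

```text
clock: 14.05
position: [0.5572, -0.1391, 0.0808]
ee_rot: [0.0, 0.996, 0.092, 0.001]
contact_force: [0.2, 0.2, 4.6]
width: 0.0131
gripper_force: 19.7
```

>>> servo_tool(
  increments=[
    [0,0,0,0,0,-1,1],
    [0,0,0,0,0,-1,1],
    [0,0,0,0,0,-1,1],
    [0,0,0,0,0,0,1],
    [0,0,0,0,0,0,1],
  ],
)

```text
clock: 14.55
position: [0.5573, -0.1391, 0.0808]
ee_rot: [0.0, 0.993, 0.118, 0.001]
contact_force: [-1.0, 0.2, 5.7]
width: 0.0137
gripper_force: 19.7
```

```bash
python3 s.py
```

```text
-76.49 [ 0.5573 -0.1391  0.0808] F [-1.   0.2  5.7] M [-0.011 -0.001 -0.079] tau6 -0.051 0.9686192872345667
```

>>> servo_tool(
  increments=[
    [0,0,0,0,0,-1,1],
    [0,0,0,0,0,-1,1],
    [0,0,0,0,0,-1,1],
    [0,0,0,0,0,0,1],
    [0,0,0,0,0,0,1],
  ],
)

```text
clock: 15.05
position: [0.5572, -0.1391, 0.0808]
ee_rot: [0.0, 0.99, 0.144, 0.001]
contact_force: [-0.1, -0.3, 5.5]
width: 0.0135
gripper_force: 19.7
```

```bash
python3 s.py
```

```text
-73.49 [ 0.5572 -0.1391  0.0808] F [-0.1 -0.3  5.5] M [ 0.021 -0.048 -0.09 ] tau6 -0.053 0.9162564931382648
```

>>> servo_tool(
  increments=[
    [0,0,0,0,0,-1,1],
    [0,0,0,0,0,-1,1],
    [0,0,0,0,0,-1,1],
    [0,0,0,0,0,-1,1],
    [0,0,0,0,0,-1,1],
  ],
)

```text
clock: 15.55
position: [0.5573, -0.1391, 0.0809]
ee_rot: [0.0, 0.982, 0.187, 0.001]
contact_force: [0.3, 0.3, 5.7]
width: 0.0135
gripper_force: 19.7
```

```bash
python3 s.py
```

```text
-68.47 [ 0.5573 -0.1391  0.0809] F [0.3 0.3 5.7] M [ 0.033 -0.001 -0.183] tau6 0.003 0.8285217381178448
```

Thirteen degrees counterclockwise and still free, so that is the way it turns off.

>>> servo_tool(
  increments=[
    [0,0,0,0,0,-4,1],
    [0,0,0,0,0,-4,1],
    [0,0,0,0,0,-4,1],
    [0,0,0,0,0,-4,1],
    [0,0,0,0,0,-4,1],
  ],
)

```text
clock: 16.05
position: [0.5572, -0.139, 0.0808]
ee_rot: [0.0, 0.935, 0.356, 0.001]
contact_force: [0.2, -0.0, 5.3]
width: 0.0134
gripper_force: 19.7
```

```bash
python3 s.py
```

```text
-48.35 [ 0.5572 -0.139   0.0808] F [ 0.2 -0.   5.3] M [ 0.064  0.004 -0.169] tau6 0.434 0.47726490506794594
```

>>> servo_tool(
  increments=[
    [0,0,0,0,0,-5,1],
    [0,0,0,0,0,-5,1],
    [0,0,0,0,0,-5,1],
    [0,0,0,0,0,-5,1],
    [0,0,0,0,0,-5,1],
  ],
)

```text
clock: 16.55
position: [0.5572, -0.139, 0.0808]
ee_rot: [0.0, 0.835, 0.55, 0.001]
contact_force: [0.1, -0.3, 5.6]
width: 0.0135
gripper_force: 19.7
```

>>> servo_tool(
  increments=[
    [0,0,0,0,0,-5,1],
    [0,0,0,0,0,-5,1],
    [0,0,0,0,0,-5,1],
    [0,0,0,0,0,-5,1],
    [0,0,0,0,0,-5,1],
  ],
)

```text
clock: 17.05
position: [0.5571, -0.139, 0.0808]
ee_rot: [0.0, 0.697, 0.717, 0.001]
contact_force: [0.1, 0.4, 5.7]
width: 0.0135
gripper_force: 19.7
```

>>> servo_tool(
  increments=[
    [0,0,0,0,0,0,1],
    [0,0,0,0,0,0,1],
    [0,0,0,0,0,0,1],
    [0,0,0,0,0,0,1],
    [0,0,0,0,0,0,1],
  ],
  squeeze=45,
)

```text
clock: 17.55
position: [0.5572, -0.1391, 0.0809]
ee_rot: [0.001, 0.697, 0.717, 0.0]
contact_force: [-0.3, 0.6, 6.2]
width: 0.0128
gripper_force: 46.1
```

```bash
python3 s.py; python3 - <<'E'
from h import *
cv2.imwrite("pics/g3.png",cv2.resize(optics.get_image("side")[150:290,260:460],None,fx=4,fy=4)[:,:,::-1])
E
```

```text
1.55 [ 0.5572 -0.1391  0.0809] F [-0.3  0.6  6.2] M [0.141 0.014 0.095] tau6 0.142 -0.3932079416200797
```

View pics/g3.png

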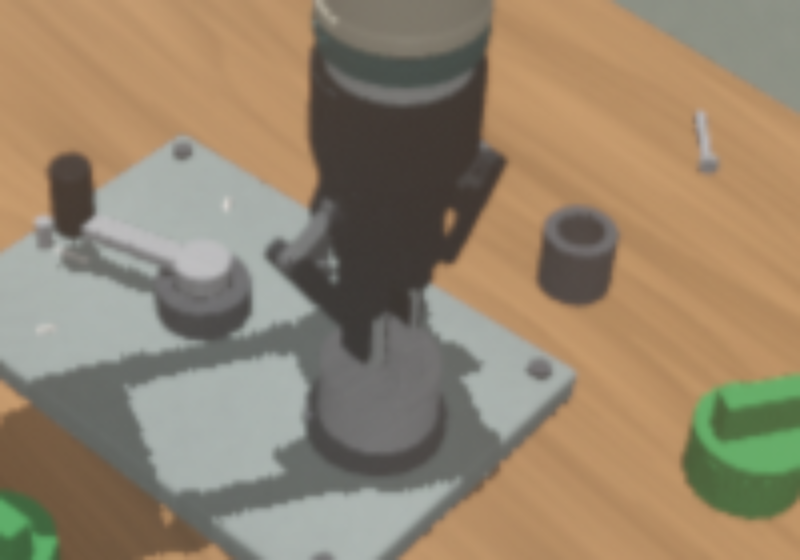

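The tang at (385,335) has turned with the fingers by about 83°, and the lever is still at the stud. I lift gently first and check the force.

>>> servo_tool(
  increments=[
    [0,0,-0.1,0,0,0,1],
    [0,0,-0.1,0,0,0,1],
    [0,0,-0.1,0,0,0,1],
    [0,0,-0.1,0,0,0,1],
    [0,0,-0.1,0,0,0,1],
  ],
)

```text
clock: 18.1
position: [0.5563, -0.1389, 0.0849]
ee_rot: [-0.0, 0.698, 0.717, -0.0]
contact_force: [0.4, -0.0, -2.1]
width: 0.0127
gripper_force: 44.9
```

>>> servo_tool(
  increments=[
    [0,0,-0.1,0,0,0,1],
    [0,0,-0.1,0,0,0,1],
    [0,0,-0.1,0,0,0,1],
    [0,0,-0.1,0,0,0,1],
    [0,0,-0.1,0,0,0,1],
  ],
)

```text
clock: 18.6
position: [0.5566, -0.139, 0.0904]
ee_rot: [0.0, 0.697, 0.717, 0.0]
contact_force: [0.6, 0.3, -3.1]
width: 0.0127
gripper_force: 44.9
```

The cap comes free: only its own weight, about 3 N, shows at the wrist.

>>> servo_tool(
  increments=[
    [0,0,-0.5,0,0,0,1],
    [0,0,-1,0,0,0,1],
    [0,0,-1,0,0,0,1],
    [0,0,-1,0,0,0,1],
    [0,0,-1,0,0,0,1],
  ],
)

```text
clock: 19.1
position: [0.5569, -0.1391, 0.1366]
ee_rot: [0.0, 0.697, 0.717, 0.0]
contact_force: [0.4, 0.5, -2.5]
width: 0.013
gripper_force: 44.8
```

>>> servo_tool(
  increments=[
    [0,0,-1,0,0,0,1],
    [0,0,-1,0,0,0,1],
    [0,0,-1,0,0,0,1],
    [0,0,-1,0,0,0,1],
    [0,0,-0.5,0,0,0,1],
  ],
)

```text
clock: 19.6
position: [0.5571, -0.1392, 0.1816]
ee_rot: [0.001, 0.697, 0.717, 0.0]
contact_force: [0.2, 0.2, -3.2]
width: 0.0131
gripper_force: 44.9
```

>>> servo_tool(
  increments=[
    [0,0,0,0,0,0,1],
    [0,0,0,0,0,0,1],
    [0,0,0,0,0,0,1],
    [0,0,0,0,0,0,1],
    [0,0,0,0,0,0,1],
  ],
)

```text
clock: 20.1
position: [0.5565, -0.139, 0.1799]
ee_rot: [-0.0, 0.698, 0.717, -0.0]
contact_force: [-0.4, 0.6, -2.7]
width: 0.0126
gripper_force: 44.9
```

```bash
python3 s.py; python3 - <<'E'
from h import *
cv2.imwrite("pics/g4.png",cv2.resize(optics.get_image("side")[130:290,240:460],None,fx=3,fy=3)[:,:,::-1])
E
```

```text
1.55 [ 0.5565 -0.139   0.1799] F [-0.4  0.6 -2.7] M [-0.048  0.006 -0.025] tau6 0.0 -0.393113521482955
```

View pics/g4.png

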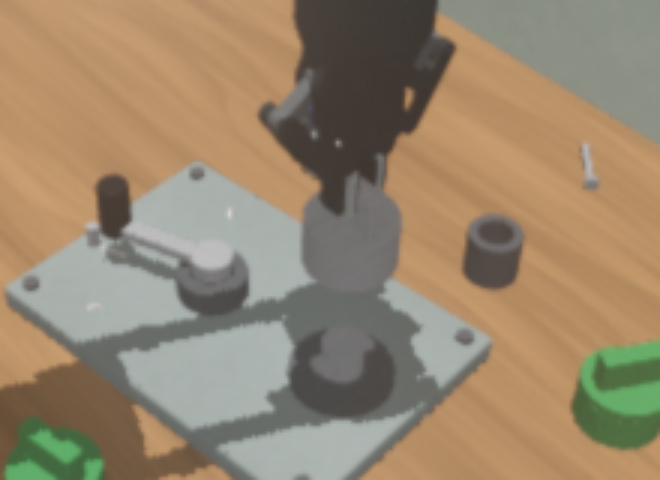

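The cap hangs level in the fingers at (350,240), about 100 mm above the bare holder core at (343,365). The lever still points at the stud, so I'm handing in.

```bash
python3 -c "
from rig import manip; print(manip.sign_off())"
```

```text
the job is handed in; nothing more can be done
None
```

I handed the job in with the lever pointing at the index stud and the cap, which turned off counterclockwise, held level about 100 mm above its seat; the loose tooling was not touched, and no verdict was returned.

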